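# Latch the membrane test cell

## Task

Close the membrane test cell on the bench with its draw latch: hook the crossbar of the wire bail under the nose of the keeper, then swing the lever over past centre and press its handle firmly down on the stop screw, with at least 10 and at most 22 N, so that the two halves stay clamped. Feel for the keeper gently (under 25 N) and for the stop, whose height is not known; leave the bottle, beaker, jar and brass fitting standing where they are, and let go.

Things in the scene. Friction and masses are not known exactly. Their poses are not given: they have to be found in the camera images.
- cell: membrane test cell, fixed to the bench: aluminium base plate 270 x 110 x 12 mm, a fixed steel half (76 mm wide, top at 45 mm), a white sliding half and a steel draw latch on top. Origin: on the bench under the middle; +x ('forward' below) runs from the lever's end to the keeper's end, z up. The latch moves in the plane y = 0 of this frame
- carriage (a joint): travel of the white half towards the fixed half, m: 0 = open (gap 6 mm), about 0.005 clamped. It carries the keeper. A spring pushes it open: 9 N before it moves, then 6 N per mm more. Its top is 45 mm high as far forward as the front face of the keeper's post and 32 mm high in front of that
- keeper: steel hook on the white half, 18 mm wide. Origin: the seat of the crossbar's centre, at 80, 0, 61 mm of the cell when open; axes as the cell. The post's front face is 3 mm behind the origin; the nose points forward above it: underside 3.5 mm up, top 9.5 mm up, round tip 5 mm forward. Below, a ramp at 42 deg to the vertical guides the bar up to the seat. To be loaded by hand with less than 25 N
- pivot (a point): the lever's pivot axis (along y) on the fixed half: at -20, 0, 63 mm of the cell; axes as the cell
- lever (a joint): lever angle, rad: 0 = level, pointing backward (-x of the cell); 1.57 = upright; up to 2.1 = leaning forward. Home is where its underside, 60 mm from the pivot, meets a brass stop screw set by hand: anywhere from 0 to 0.11, not reported. Dead centre: 0.25. Stiff hinge (2 N at the handle); with the bar hooked it takes 6 N at the handle near 0.8, under 2 N below 0.25
- handle: black plastic sleeve 34 x 26 (y) x 10 mm on the lever's end. Origin: on the outward face, the one to push: 83 mm from the pivot along the lever and 5 mm out along the normal; z = that normal (up when home, forward when upright), x towards the pivot. Level (lever 0) the face is 68 mm above the bench, 23 mm above the steel. Home needs a press of 10 N or more on it; over 22 N harms it
- bail (a joint): bail angle on the lever, rad, a stiff hinge (0.05 N m, 0.4 N at the crossbar); the bail rises (bail - lever + 0.029) rad above level. The bail's pivot is on the lever, 23.4 mm from the lever's pivot along it towards the handle and 5.4 mm off on the inward side. As the lever shuts, friction lifts the bail unless the bar is caught under the nose
- loop: free end of the wire bail. Origin: centre of its crossbar, 6 mm thick, 40 mm long across y, 117.4 mm from the bail's pivot; x outward along the bail; side wires 5 mm thick run back from y = +-20 mm. It goes over the nose, down in front, then back under it. It clears the nose only with the lever above about 1.5; drawn back (7 to 12 N of hinge drag) into the seat it brings the lever to about 1.08
- tab (a point): grip point on the bail's finger tab, an upright steel plate 33 long, 9 thick (y) and 21 mm high that starts 3 mm outward of the crossbar's centre; this point is 22 mm outward and 7.5 mm above that centre in the bail's frame. Grip it from above across the 9 mm; it can turn in the grip
- reagent: amber reagent bottle, 60 mm wide, 130 mm tall; origin under its foot; leave alone
- beaker: glass beaker, 68 mm wide, 85 mm tall; leave alone
- membrane_jar: low clear jar with white cap, 64 mm wide, 50 mm tall; leave alone
- fitting: small brass hose fitting, 24 mm wide, 30 mm tall; leave alone

How it is judged (in metres and radians):
On the way, in this order (a step that is already met when the one before it is completed fails the run):
1. the crossbar is caught under the keeper's nose while the lever is still up (x of loop in the frame of keeper between -0.004 and 0.005 m and z of loop in the frame of keeper between -0.012 and 0.004 m and value of joint lever above 0.7 rad), for 0.2 s.
2. with the bar hooked and the halves drawn together, the lever past centre is pressed by the fingers on its stop (x of loop in the frame of keeper between -0.004 and 0.005 m and z of loop in the frame of keeper between -0.012 and 0.004 m and value of joint lever below 0.16 rad and value of joint carriage above 0.004 m and contact force between the fingers and handle above 10 N), for 0.2 s.
At the end, for the whole second after the job is handed in: the crossbar's centre is in the keeper's seat (-4 to +5 mm along x, -12 to +4 mm in height), the lever past centre (below 0.16 rad) and at rest, the white half drawn in by more than 4 mm, all of it holding by itself (x of loop in the frame of keeper between -0.004 and 0.005 m and z of loop in the frame of keeper between -0.012 and 0.004 m and value of joint lever below 0.16 rad and value of joint carriage above 0.004 m and not (velocity of joint lever above 0.1 rad/s) and not (velocity of joint lever below -0.1 rad/s)); the robot touches nothing.
It fails at once if the handle pushed with more than 22 N (contact force between any of the fingers, the arm and handle above 22 N).
It fails at once if the bar pressed or pulled on the keeper with more than 25 N while hooking (lever above 0.97 rad), or the robot itself pressing on the keeper with more than 25 N ((value of joint lever above 0.97 rad and contact force between keeper and loop above 25 N) or contact force between any of the fingers, the arm and keeper above 25 N).
It fails at once if the amber bottle, beaker, jar or brass fitting moved by more than 3 cm (distance of any of reagent, beaker, membrane_jar, fitting from where it was at the start of the episode above 0.03 m).
It also fails if it takes over 67 s, if anything falls off the work surface, if the arm or the gripper's body presses on something with over 40 N, if the wrist force passes 120 N, or if a joint passes its speed limit or range.

## Robot

A 6-joint arm with a two-finger parallel gripper is mounted at the origin on the work surface. World frame = base frame: x ahead of the robot, y to its left, z up, the work surface at z = 0. Lengths are in mm, angles in rad, forces in N, time in s.
With the tool pointing down it reaches from about 300 to 775 mm from the base axis. Payload 14.6 kg.
Tool frame: the origin (TCP) lies midway between the tips of the shut fingers; the grasp point (between the pads) lies 19 mm behind it; z points along the fingers, y is the line along which they close (so a half turn about z gives the same grasp; the last joint's range is limited). The gripper opens to 94 mm and grips with 3 to 60 N. Pads are 16 mm wide; open, the fingers measure 119 mm over their backs; the gripper's body (75 mm by 177 mm) begins 78 mm behind the grasp point.
Start: joints at [1.259, 0.3, 1.521, -0, 1.321, -0.067], TCP at [133.297, 533.593, 205.446] pointing down, gripper open.
Joint ranges: [-3.03, 3.03], [-0.79, 2.21], [0.23, 2.52], [-1.04, 4.18], [0, 3.07], [-2.55, 2.55]. Speed limits (rad/s): [2.22, 2.22, 2.57, 3.14, 3.14, 3.14].

## Interface

Orientations are given as [roll, pitch, yaw] about the fixed x, y, z axes, in that order (R = Rz(yaw) Ry(pitch) Rx(roll)).
In Python, from cell import manip, camera gives the robot as it stands.
- The arm moves only by the tool move_arm, never from a script. Its arguments are lists of equal length, an entry for each row: "dp": the shift along the world's x, y, z in mm, a list of three; "rotation": the turn, a rotation vector about the world's x, y, z in rad, a list of three; "hand": the opening, from 0 (shut) to 1 (fully open). A call has 1 to 10 rows; each row shifts and turns the commanded pose from where the row before left it; what a row does not reach is not made up. A row lasts 1/8 s, in which the tool goes at most 62.5 mm and 10.7 degrees, less where a joint would pass 70% of its speed; a pose out of reach is approached as far as the arm can. A call with a gripper value outside its range is refused whole. The fingers move at their own pace and stop on an object; "newtons" is the grip in N (left out, the last holds). Time passes only in rows, so rows that do not move let the fingers close. It gives the time, the measured TCP pose, the force, the opening and the grip force at its end, in the units of the state.
- manip.read_state(): the state, without advancing time (a new reading comes with each control period).
- camera(name): name is "scene" or "top" or "wrist"; returns a dict with "image" (420x560x3 uint8, red, green, blue), "fx", "fy", "cx", "cy" (pixels), "R" (3x3) and "t" (3): a world point X has camera coordinates R X + t; the wrist camera has in their place "mount" (4x4, takes a point from camera to tool coordinates, whose origin is the TCP and whose axes are the flange's). Camera axes: x right, y down, z forward; pixel columns grow to the right and rows downward; lengths in mm; the calibration is good to about 2 mm. A picture is of the moment at which its call begins: read the wrist's pose just before it. There is no depth.
- manip.sign_off(): hands the job in; it is judged then, once.
The state is a dict: "clock": time; "joints": joint angles; "qd": joint speeds; "effort": joint torques, N m; "eef_pos": TCP position; "eef_rot": TCP orientation; "wrist_force": force on the tool from outside, world axes, zero at the start; "moment": the same for the moment, N m; "finger_gap": finger opening in mm; "finger_force": force on a finger pad.
Only numpy, scipy, OpenCV 4.12 (cv2) and the standard library are available. Lean on these libraries where they do the work, as an engineer would, in place of code of your own. Each camera call takes 0.05 s, during which the arm holds its last target. There are 200 camera calls.

## Working session

There is one attempt and no reset: what is moved stays moved. The work goes in short steps, Python scripts to look and compute and a tool call to move; the robot and the scene stay as the last step left them, time stands still between calls to the robot, and variables do not carry over. Pictures are saved under pics/ and viewed, at most 11 in all, crops included, and the job is handed in when it is done.

Besides the shell and the picture viewer there is one more tool, called after "Request:" in YAML: its name, and indented under it one key for each argument. move_arm: Moves the arm, as the interface text tells. Its arguments: {"type":"object","properties":{"dp":{"type":"array","items":{"type":"array","items":{"type":"number"}}},"rotation":{"type":"array","items":{"type":"array","items":{"type":"number"}}},"hand":{"type":"array","items":{"type":"number"}},"newtons":{"type":"number"}},"required":["dp","rotation","hand"]}

```bash
mkdir -p pics; ls
python3 - <<'E'
from cell import manip,camera
import cv2,numpy as np,pickle
print(manip.read_state())
d={}
for n in("scene","top","wrist"):
    c=camera(n);d[n]=c
    cv2.imwrite(f"pics/{n}0.png",c["image"][:,:,::-1])
    print(n,{k:np.round(v,3).tolist() for k,v in c.items() if k!="image"})
pickle.dump(d,open("d0.pkl","wb"))
a=np.hstack([cv2.resize(d["scene"]["image"],(400,300)),cv2.resize(d["wrist"]["image"],(400,300))])
cv2.imwrite("pics/top_big.png",cv2.resize(d["top"]["image"],(800,600),interpolation=cv2.INTER_CUBIC)[:,:,::-1])
cv2.imwrite("pics/scene_big.png",cv2.resize(d["scene"]["image"],(800,600),interpolation=cv2.INTER_CUBIC)[:,:,::-1])
E
```

```text
pics
{'clock': 0.0, 'joints': array([ 1.25940992e+00,  3.00494323e-01,  1.52160285e+00,  1.62775287e-05,
        1.32072081e+00, -6.65904896e-02]), 'qd': array([-0.00032346,  0.00056959,  0.00016608,  0.00139705, -0.0003066 ,
        0.00185832]), 'effort': array([ 3.82828721e-04, -5.31811309e+01, -3.52726436e+01,  7.08091585e-02,
        2.45242351e-02, -7.36947868e-05]), 'eef_pos': array([133.20532902, 533.33907531, 204.86439136]), 'eef_rot': array([-3.14037108e+00, -9.72667086e-05,  2.89679264e+00]), 'wrist_force': array([-0.68446242,  0.64845958,  0.48939216]), 'moment': array([0.0377719 , 0.00061515, 0.04939373]), 'finger_force': 0.0, 'finger_gap': 94.05499253911559}
scene {'fx': 453.444, 'fy': 453.444, 'cx': 276.387, 'cy': 210.91, 'R': [[-0.427, 0.904, -0.008], [0.698, 0.324, -0.638], [-0.575, -0.278, -0.77]], 't': [237.392, -410.163, 1221.591]}
top {'fx': 530.956, 'fy': 530.956, 'cx': 286.833, 'cy': 205.864, 'R': [[0.004, -1.0, -0.002], [-0.997, -0.004, -0.081], [0.081, 0.002, -0.997]], 't': [24.936, 637.868, 1205.329]}
wrist {'fx': 354.858, 'fy': 354.858, 'cx': 282.266, 'cy': 209.433, 'mount': [[0.001, -0.97, -0.242, 70.029], [1.0, 0.001, -0.0, 0.071], [0.001, -0.242, 0.97, -179.714], [0.0, 0.0, 0.0, 1.0]]}
```

View pics/top_big.png

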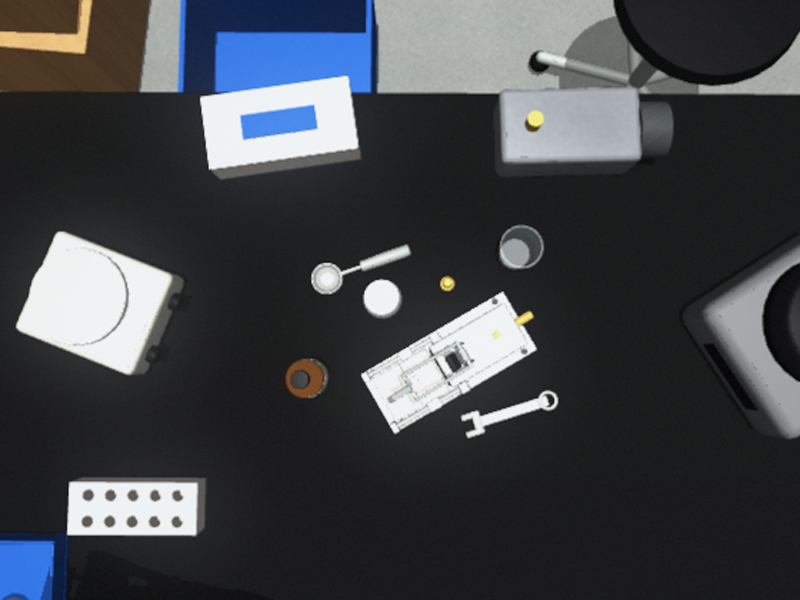

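View pics/scene_big.png

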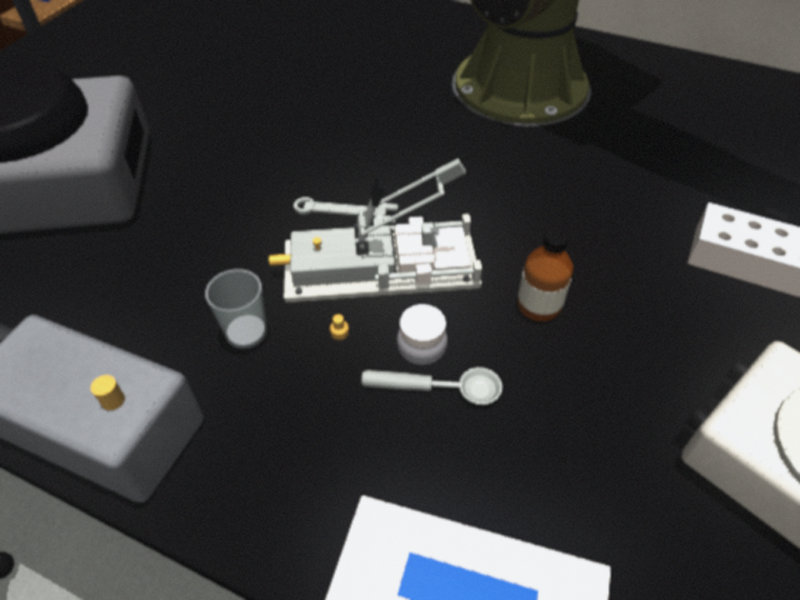

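The top view shows the base plate with corners at about (503,293), (536,350), (396,432) and (362,375). The lever and stop screw are at the right end and the keeper at the left. The scene view shows the lever up and the bail raised, with its tab at about (452,170).

```bash
cat > h.py <<'E'
import numpy as np,cv2,pickle
from scipy.optimize import least_squares
def proj(c,X):
    p=np.atleast_2d(X)@np.array(c["R"]).T+c["t"]
    return np.c_[c["fx"]*p[:,0]/p[:,2]+c["cx"],c["fy"]*p[:,1]/p[:,2]+c["cy"]]
def back(c,uv,z):
    R=np.array(c["R"]);d=R.T@np.array([(uv[0]-c["cx"])/c["fx"],(uv[1]-c["cy"])/c["fy"],1]);o=-R.T@c["t"]
    return o+d*(z-o[2])/d[2]
def Wm(pose,P): # cell->world ; pose x,y,yaw
    x,y,a=pose;P=np.atleast_2d(P);c,s=np.cos(a),np.sin(a)
    return np.c_[x+c*P[:,0]-s*P[:,1],y+s*P[:,0]+c*P[:,1],P[:,2]]
def latch(L,B): # lever, bail elev e above level ; returns dict of cell points
    u=np.array([-np.cos(L),np.sin(L)]);n=np.array([np.sin(L),np.cos(L)])
    pv=np.array([-20,63.]);e=B-L+.029
    bp=pv+23.4*u-5.4*n; ex=np.array([np.cos(e),np.sin(e)]);ez=np.array([-np.sin(e),np.cos(e)])
    f=lambda q,y=0:np.array([q[0],y,q[1]])
    return dict(pivot=f(pv),handle=f(pv+83*u+5*n),bp=f(bp),loop=f(bp+117.4*ex),tab=f(bp+139.4*ex+7.5*ez),tabtip=f(bp+153.4*ex+10*ez))
E
python3 - <<'E'
from h import *
d=pickle.load(open("d0.pkl","rb"))
t,s=d["top"],d["scene"]
C=[back(t,np.array(p)*.7,12) for p in [(503,293),(536,350),(396,432),(362,375)]]
C=np.array(C);print(C.round(1))
m=C.mean(0);ax=(C[3]+C[2]-C[0]-C[1])/2;print(m,np.linalg.norm(ax),np.linalg.norm(C[0]-C[1]),np.arctan2(ax[1],ax[0]))
# scene check
S=np.array([back(s,np.array(p)*.7,12) for p in [(285,296),(480,287)]]);print(S.round(1))
for n,(x0,x1,y0,y1) in {"scene":(185,345,100,220),"top":(240,390,195,308)}.items():
    im=d[n]["image"][y0:y1,x0:x1,::-1];cv2.imwrite(f"pics/crop_{n}.png",cv2.resize(im,None,fx=5,fy=5,interpolation=cv2.INTER_CUBIC))
E
```

```text
[[ 641.3 -125.4   12. ]
 [ 548.2 -178.7   12. ]
 [ 414.9   49.    12. ]
 [ 506.4  104.8   12. ]]
[527.73048787 -37.5925849   12.        ] 265.3517485651019 107.28395508288497 2.1006034912221985
[[ 644.9 -122.2   12. ]
 [ 518.9  111.    12. ]]
```

View pics/crop_scene.png

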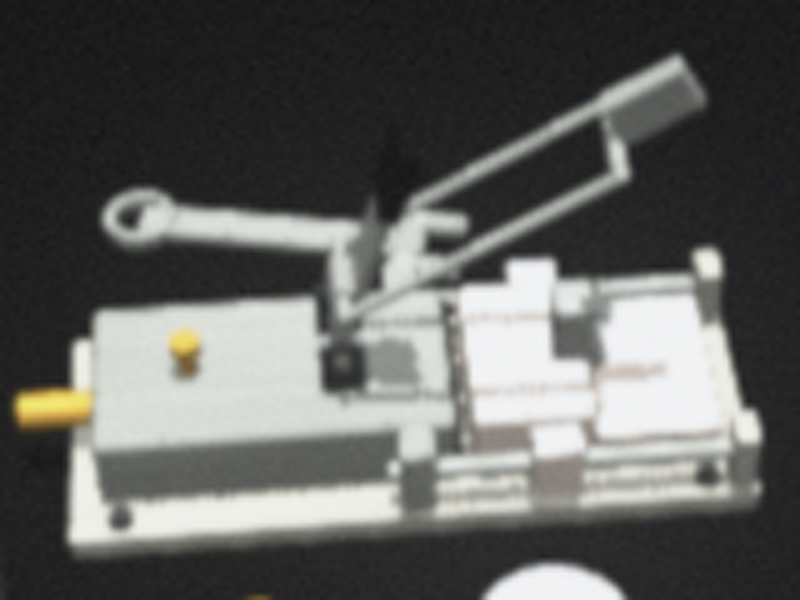

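View pics/crop_top.png

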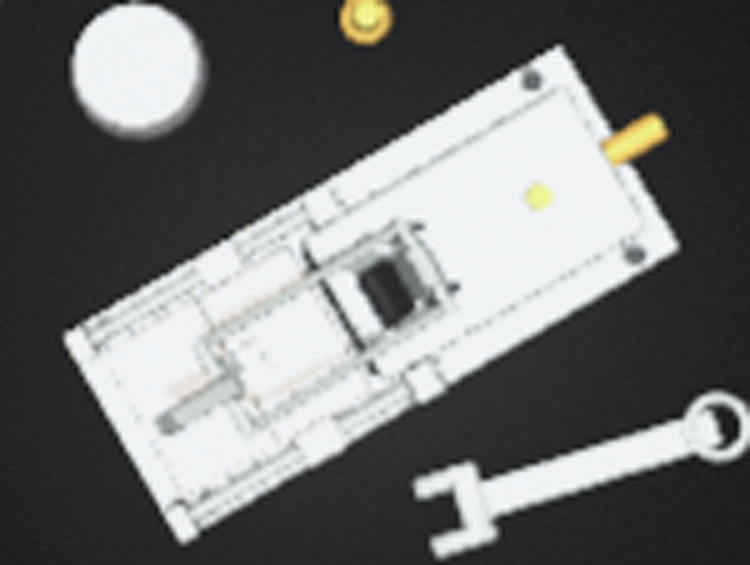

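```bash
cat > fit.py <<'E'
from h import *
d=pickle.load(open("d0.pkl","rb"));t,s=d["top"],d["scene"]
T=lambda p:np.array(p)/5+[240,195]
S=lambda p:np.array(p)/5+[185,100]
fixed=[(t,T((560,45)),(-135,-55,12)),(t,T((680,245)),(-135,55,12)),(t,T((183,543)),(135,55,12)),(t,T((66,337)),(135,-55,12)),
(s,S((70,550)),(-135,-55,0)),(s,S((760,500)),(135,-55,0)),(s,S((76,340)),(-135,55,12))]
def pts(L,B):
    k=latch(L,B);l=k["loop"];o=np.array([0,20,0]);tt=k["tabtip"]
    return [(t,T((203,345)),l-o),(t,T((250,422)),l+o),(s,S((628,178)),l-o),(s,S((608,108)),l+o),(t,T((163,423)),tt),(s,S((692,82)),tt)]
def res(q):
    return np.concatenate([(proj(c,Wm(q[:3],X))[0]-uv) for c,uv,X in fixed+pts(q[3],q[4])])
r=least_squares(res,[530,-35,2.1,1.6,2.1],loss="soft_l1");q=r.x
print(q.round(3),res(q).round(1).reshape(-1,2).tolist())
k=latch(q[3],q[4])
for n in k:print(n,k[n].round(1),Wm(q[:3],k[n]).round(1)[0])
print("keeper",Wm(q[:3],(80,0,61)).round(1),"e",q[4]-q[3]+.029)
np.save("q.npy",q)
E
python3 fit.py
```

```text
[528.707 -36.295   2.105   1.605   2.068] [[-0.3, -0.4], [-0.0, 0.2], [-0.7, -0.2], [-1.1, -0.3], [0.4, 0.7], [-1.0, 0.4], [-0.8, -1.3], [-1.0, 0.5], [-0.7, 1.8], [-1.6, 0.3], [-0.6, -0.1], [0.3, 0.6], [-0.2, -0.1]]
pivot [-20.   0.  63.] [538.9 -53.5  63. ]
handle [-12.1   0.  145.8] [534.9 -46.7 145.8]
bp [-24.6   0.   86.6] [541.2 -57.5  86.6]
loop [ 78.9   0.  141.9] [488.5  31.6 141.9]
tab [ 94.8   0.  158.9] [480.5  45.3 158.9]
tabtip [106.    0.  167.7] [474.8  54.9 167.7]
keeper [[488.   32.6  61. ]] e 0.4911614738767648
```

Request:
move_arm:
  dp:
    - [34,-48.5,1]
    - [34.5,-48.5,1]
    - [35,-49,1]
    - [35,-49,1]
    - [35,-49,1]
    - [35,-49,1]
    - [35,-49,1]
    - [35,-49,0]
    - [34.5,-48.5,0]
    - [34,-48.5,0]
  rotation:
    - [0,0,-0.0792]
    - [0,0,-0.0792]
    - [0,0,-0.0792]
    - [0,0,-0.0792]
    - [0,0,-0.0792]
    - [0,0,-0.0792]
    - [0,0,-0.0792]
    - [0,0,-0.0792]
    - [0,0,-0.0792]
    - [0,0,-0.0792]
  hand: [1,1,1,1,1,1,1,1,1,1]
  newtons: 25

```text
clock: 1.4
eef_pos: [481.1, 43.7, 212.5]
eef_rot: [3.141, 0.0, 2.102]
wrist_force: [0.7, 0.9, -0.2]
finger_gap: 94.5
finger_force: 0.0
```

```bash
cat > look.py <<'E'
from h import *
from cell import manip,camera
from scipy.spatial.transform import Rotation as Ro
import sys
st=manip.read_state();print({k:np.round(st[k],3).tolist() for k in("clock","eef_pos","eef_rot","wrist_force","finger_gap","joints")})
q=np.load("q.npy")
c=camera("wrist");M=np.array(c["mount"]);Rt=Ro.from_euler("xyz",st["eef_rot"]).as_matrix()
Rw=Rt@M[:3,:3];tw=Rt@M[:3,3]+st["eef_pos"];c["R"]=Rw.T;c["t"]=-Rw.T@tw
pickle.dump(c,open(sys.argv[1]+".pkl","wb"))
im=cv2.resize(c["image"],(784,588),interpolation=cv2.INTER_CUBIC)[:,:,::-1].copy()
k=latch(q[3],q[4]);l=k["loop"]
P=[l-[0,20,0],l+[0,20,0],k["tab"],k["tabtip"],k["handle"],(80,0,61),(85,0,70.5),(-135,55,12),(135,55,12),(135,-55,12)]
for p in proj(c,Wm(q[:3],P))*1.4: cv2.drawMarker(im,tuple(int(v) for v in p),(0,0,255),0,12,1)
cv2.imwrite(f"pics/{sys.argv[1]}.png",im)
E
python3 look.py w1
```

```text
{'clock': 1.4, 'eef_pos': [481.127, 43.693, 212.468], 'eef_rot': [3.141, 0.0, 2.102], 'wrist_force': [0.653, 0.944, -0.186], 'finger_gap': 94.465, 'joints': [0.015, 0.144, 1.694, 0.0, 1.303, -0.516]}
```

View pics/w1.png

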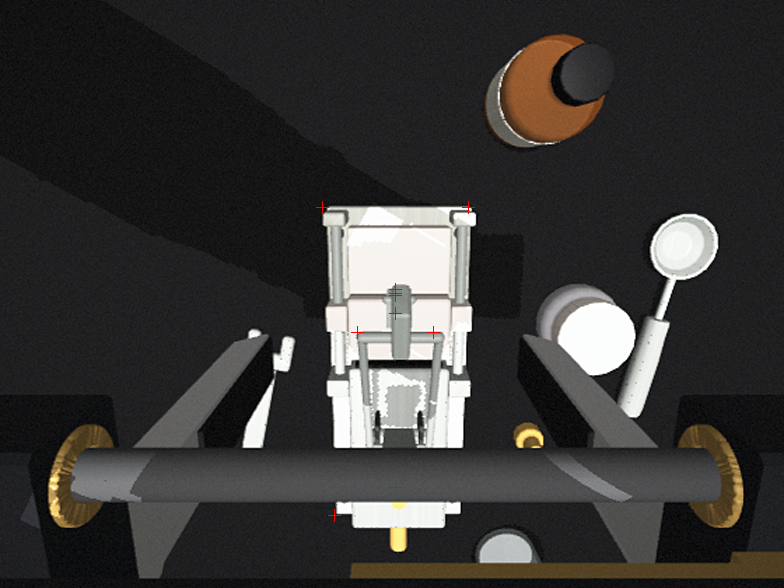

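```bash
cat > fit2.py <<'E'
from fit import *
w=pickle.load(open("w1.pkl","rb"));W=lambda p:np.array(p)/1.4
def res2(q):
    k=latch(q[3],q[4]);l=k["loop"];o=np.array([0,20,0])
    P=[(W((327,207.5)),(135,55,12)),(W((474,207.5)),(135,-55,12)),(W((362,338)),l+o),(W((440.5,338)),l-o)]
    return np.concatenate([res(q)*.6]+[(proj(w,Wm(q[:3],X))[0]-uv)*1.5 for uv,X in P])
r=least_squares(res2,q,loss="soft_l1");q2=r.x;print(q2.round(3),res2(q2)[-8:].round(1))
k=latch(q2[3],q2[4])
for n in k:print(n,k[n].round(1),Wm(q2[:3],k[n]).round(1)[0])
print("e",q2[4]-q2[3]+.029,"keeper",Wm(q2[:3],(80,0,61)).round(1));np.save("q2.npy",q2)
E
python3 fit2.py | tail -9
```

```text
keeper [[488.   32.6  61. ]] e 0.4911614738767648
[530.879 -35.162   2.098   1.652   2.155] [ 0.1 -0.5 -1.5  0.3  1.1 -0.4 -0.9  0. ]
pivot [-20.   0.  63.] [540.9 -52.4  63. ]
handle [ -8.3   0.  145.3] [535.  -42.3 145.3]
bp [-23.5   0.   86.8] [542.7 -55.5  86.8]
loop [ 77.7   0.  146.3] [491.8  32.  146.3]
tab [ 92.9   0.  163.9] [484.2  45.1 163.9]
tabtip [103.7   0.  173.1] [478.7  54.5 173.1]
e 0.5314473241297296 keeper [[490.6  34.   61. ]]
```

Request:
move_arm:
  dp:
    - [3,2,0]
    - [0,0,-15]
    - [0,0,-25]
    - [0,0,-20]
    - [0,0,-5]
    - [0,0,0]
    - [0,0,0]
    - [0,0,0]
    - [0,0,0]
    - [0,0,0]
  rotation:
    - [0,0,-0.004]
    - [0,0,0]
    - [0,0,0]
    - [0,0,0]
    - [0,0,0]
    - [0,0,0]
    - [0,0,0]
    - [0,0,0]
    - [0,0,0]
    - [0,0,0]
  hand: [0.4,0.4,0.4,0.4,0.4,0.1,0,0,0,0]
  newtons: 25

```text
clock: 2.7
eef_pos: [482.7, 47.5, 147.5]
eef_rot: [-3.14, -0.0, 2.101]
wrist_force: [-5.1, -0.4, 2.5]
finger_gap: 9.0
finger_force: 25.0
```

```bash
sed -i 's/"q.npy"/"q2.npy"/' look.py; python3 look.py w2
```

```text
{'clock': 2.7, 'eef_pos': [482.733, 47.469, 147.497], 'eef_rot': [-3.14, -0.0, 2.101], 'wrist_force': [-5.128, -0.425, 2.532], 'finger_gap': 9.016, 'joints': [0.023, 0.216, 1.769, -0.0, 1.158, -0.507]}
```

View pics/w2.png

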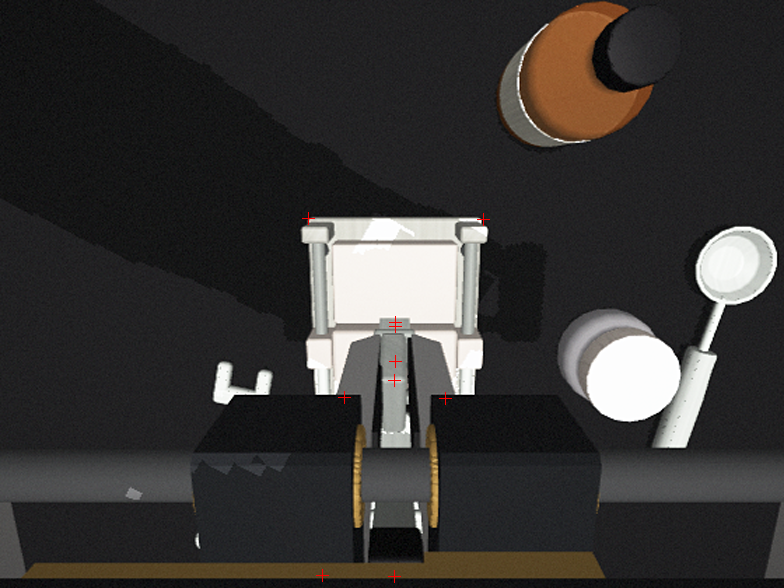

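The tab is gripped (gap 9.0 mm), centred at about (395,380) in the wrist view. Next I work out the hooking path.

```bash
cat > path.py <<'E'
from h import *
q=np.load("q2.npy");Gb=np.array([117.4+25.65,8.4])
def bp(L): k=latch(L,0)["bp"];return k[[0,2]]
def G(L,e): return bp(L)+np.array([np.cos(e)*Gb[0]-np.sin(e)*Gb[1],np.sin(e)*Gb[0]+np.cos(e)*Gb[1]])
def loop(L,e): return bp(L)+117.4*np.array([np.cos(e),np.sin(e)])
def fromloop(x,z,L0=1.8):
    s=least_squares(lambda v:loop(*v)-[x,z],[L0,-.2]).x;return s
def tow(g): # TCP world for grasp point g (x,z cell)
    return Wm(q[:3],(g[0],0,g[1]-19))[0]
def state(p): # estimate loop pos from TCP world
    a=q[2];d=np.array(p[:2])-q[:2];x=np.cos(a)*d[0]+np.sin(a)*d[1];y=-np.sin(a)*d[0]+np.cos(a)*d[1]
    v=least_squares(lambda v:G(*v)-[x,p[2]+19],[1.7,0]).x
    return "cell x %.1f y %.1f  L %.3f e %.3f loop"%(x,y,*v),loop(*v).round(1)
E
python3 - <<'E'
from path import *
print(state([482.7,47.5,147.5]))
W=[G(L,e) for L,e in [(1.652,.531),(1.68,.45),(1.72,.35),(1.76,.2),(1.8,.05),(1.8,-.1)]]
W+=[G(*fromloop(93,z)) for z in (72,65,57)]
p=np.array([tow(g) for g in W]);print(p.round(1));print(np.diff(p,axis=0).round(1))
print(fromloop(93,57),fromloop(80,59,1.1))
W=[G(*fromloop(x,z,L)) for x,z,L in ((93,57,1.8),(89,57,1.6),(85,57.5,1.4),(82,58.5,1.2),(80,60,1.1))]
p=np.array([tow(g) for g in W]);print(p.round(1));print(np.diff(p,axis=0).round(1))
E
```

```text
('cell x 95.7 y 0.1  L 1.656 e 0.531 loop', array([ 77.8, 146.3]))
[[482.8  47.5 147.4]
 [479.4  53.3 137.6]
 [475.7  59.6 124.9]
 [471.7  66.5 104.7]
 [469.3  70.7  83.6]
 [468.9  71.3  62.1]
 [470.8  68.1  58.1]
 [470.6  68.4  49.5]
 [470.6  68.5  39.6]]
[[ -3.4   5.8  -9.8]
 [ -3.7   6.3 -12.7]
 [ -4.    6.9 -20.2]
 [ -2.5   4.2 -21.1]
 [ -0.4   0.6 -21.5]
 [  1.9  -3.2  -4. ]
 [ -0.1   0.2  -8.6]
 [ -0.1   0.2  -9.9]]
[ 1.77678764 -0.25848903] [ 1.11189157 -0.19360044]
[[470.6  68.5  39.6]
 [472.6  65.   39.7]
 [474.6  61.6  40.6]
 [476.1  58.9  42.3]
 [477.2  57.1  44.6]]
[[ 2.  -3.5  0.1]
 [ 2.  -3.5  0.9]
 [ 1.5 -2.6  1.7]
 [ 1.1 -1.8  2.3]]
```

Request:
move_arm:
  dp:
    - [-1.7,2.9,-5]
    - [-1.7,2.9,-5]
    - [-1.8,3.1,-6]
    - [-1.9,3.2,-7]
    - [-2,3.4,-10]
    - [-2,3.5,-10]
    - [-1.3,2.1,-10.5]
    - [-1.2,2.1,-10.5]
    - [-0.2,0.3,-11]
    - [-0.2,0.3,-10.5]
  rotation:
    - [0,0,0]
    - [0,0,0]
    - [0,0,0]
    - [0,0,0]
    - [0,0,0]
    - [0,0,0]
    - [0,0,0]
    - [0,0,0]
    - [0,0,0]
    - [0,0,0]
  hand: [0,0,0,0,0,0,0,0,0,0]

```text
clock: 4.0
eef_pos: [468.9, 71.1, 61.5]
eef_rot: [-3.141, -0.0, 2.101]
wrist_force: [-4.0, -4.1, 2.8]
finger_gap: 8.8
finger_force: 25.0
```

```bash
python3 look.py w3; python3 -c "
from path import *
from cell import manip
print(state(manip.read_state()['eef_pos']))"
```

```text
{'clock': 4.0, 'eef_pos': [468.903, 71.137, 61.484], 'eef_rot': [-3.141, -0.0, 2.101], 'wrist_force': [-3.998, -4.082, 2.819], 'finger_gap': 8.751, 'joints': [0.074, 0.316, 1.872, -0.001, 0.955, -0.456]}
('cell x 123.1 y 0.5  L 1.799 e -0.112 loop', array([96.7, 73.9]))
```

View pics/w3.png

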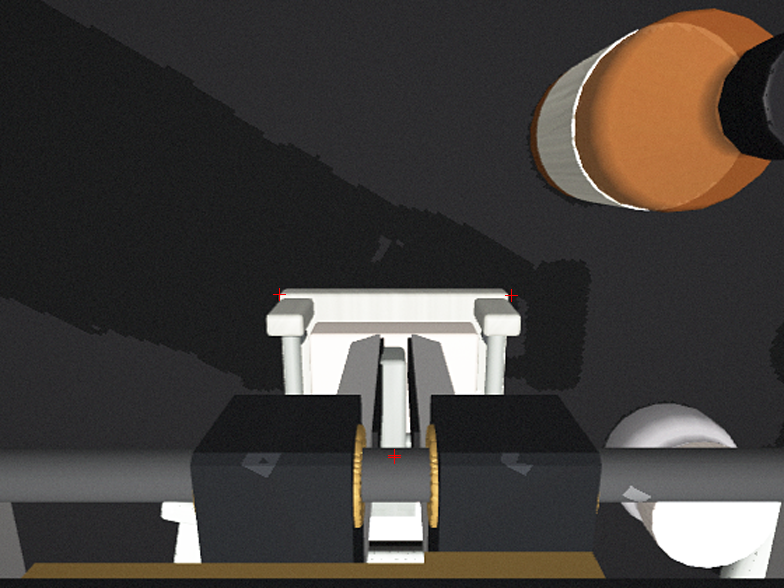

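The plate corners sit on their predicted marks at (279,295) and (511,295), so the pose holds. Next I lower the bar in front of the nose.

Request:
move_arm:
  dp:
    - [0.6,-1.7,-4]
    - [0.6,-1.7,-4]
    - [0,0,-5]
    - [0,0,-5]
    - [0,0,-4]
    - [0,0,0]
  rotation:
    - [0,0,0]
    - [0,0,0]
    - [0,0,0]
    - [0,0,0]
    - [0,0,0]
    - [0,0,0]
  hand: [0,0,0,0,0,0]

```text
clock: 4.8
eef_pos: [470.7, 67.6, 39.8]
eef_rot: [3.142, 0.001, 2.101]
wrist_force: [-2.7, -4.2, 1.9]
finger_gap: 8.5
finger_force: 25.0
```

```bash
cat > st.py <<'E'
from path import *
from cell import manip
s=manip.read_state();a=q[2];f=s["wrist_force"]
print(state(s['eef_pos']),"Fx,Fy,Fz cell",(np.cos(a)*f[0]+np.sin(a)*f[1]).round(1),(-np.sin(a)*f[0]+np.cos(a)*f[1]).round(1),f[2].round(1),s["eef_pos"].round(1))
E
python3 st.py
```

```text
('cell x 119.1 y 0.3  L 1.737 e -0.257 loop', array([92.1, 57.2])) Fx,Fy,Fz cell -2.3 4.5 1.9 [470.7  67.6  39.8]
```

Request:
move_arm:
  dp:
    - [1,-1.7,0]
    - [1,-1.7,0]
    - [1,-1.7,0.4]
    - [1,-1.7,0.5]
  rotation:
    - [0,0,0]
    - [0,0,0]
    - [0,0,0]
    - [0,0,0]
  hand: [0,0,0,0]

```text
clock: 5.3
eef_pos: [473.5, 62.0, 40.2]
eef_rot: [-3.14, -0.003, 2.101]
wrist_force: [-6.9, 7.9, -2.7]
finger_gap: 8.6
finger_force: 25.0
```

```bash
python3 st.py
```

```text
('cell x 112.8 y 0.7  L 1.456 e -0.244 loop', array([85.9, 57.3])) Fx,Fy,Fz cell 10.3 2.0 -2.7 [473.5  62.   40.2]
```

Request:
move_arm:
  dp:
    - [0.8,-1.3,0.5]
    - [0.8,-1.3,0.8]
  rotation:
    - [0,0,0]
    - [0,0,0]
  hand: [0,0]

```text
clock: 5.55
eef_pos: [474.8, 59.5, 41.3]
eef_rot: [-3.14, -0.003, 2.101]
wrist_force: [-6.6, 8.8, -4.0]
finger_gap: 8.8
finger_force: 25.0
```

```bash
python3 st.py
```

```text
('cell x 110.0 y 0.8  L 1.310 e -0.226 loop', array([83.1, 57.9])) Fx,Fy,Fz cell 10.9 1.3 -4.0 [474.8  59.5  41.3]
```

Request:
move_arm:
  dp:
    - [0.6,-1,0.7]
    - [0.5,-0.9,0.7]
  rotation:
    - [0,0,0]
    - [0,0,0]
  hand: [0,0]

```text
clock: 5.8
eef_pos: [475.9, 57.7, 42.7]
eef_rot: [-3.14, -0.003, 2.101]
wrist_force: [-7.1, 9.1, -3.4]
finger_gap: 8.8
finger_force: 25.0
```

```bash
python3 st.py
```

```text
('cell x 107.9 y 0.8  L 1.183 e -0.205 loop', array([81.1, 58.7])) Fx,Fy,Fz cell 11.4 1.5 -3.4 [475.9  57.7  42.7]
```

Request:
move_arm:
  dp:
    - [0.5,-0.8,0.6]
  rotation:
    - [0,0,0]
  hand: [0]

```text
clock: 5.92
eef_pos: [476.4, 56.9, 43.3]
eef_rot: [-3.14, -0.003, 2.101]
wrist_force: [-6.8, 10.2, -3.8]
finger_gap: 8.6
finger_force: 25.0
```

```bash
python3 st.py
```

```text
('cell x 107.0 y 0.8  L 1.125 e -0.195 loop', array([80.2, 59. ])) Fx,Fy,Fz cell 12.2 0.8 -3.8 [476.4  56.9  43.3]
```

Request:
move_arm:
  dp:
    - [0.5,-0.8,0.5]
  rotation:
    - [0,0,0]
  hand: [0]

```text
clock: 6.05
eef_pos: [476.9, 56.2, 43.7]
eef_rot: [-3.14, -0.003, 2.101]
wrist_force: [-7.2, 7.9, -3.4]
finger_gap: 8.7
finger_force: 25.0
```

```bash
python3 st.py
```

```text
('cell x 106.1 y 0.7  L 1.066 e -0.186 loop', array([79.3, 59.2])) Fx,Fy,Fz cell 10.4 2.2 -3.4 [476.9  56.2  43.7]
```

Request:
move_arm:
  dp:
    - [0.5,-0.8,0.3]
  rotation:
    - [0,0,0]
  hand: [0]

```text
clock: 6.18
eef_pos: [477.3, 55.4, 44.0]
eef_rot: [-3.14, -0.004, 2.101]
wrist_force: [-7.5, 8.8, -3.7]
finger_gap: 8.7
finger_force: 25.0
```

```bash
python3 st.py
```

```text
('cell x 105.2 y 0.8  L 1.005 e -0.176 loop', array([78.5, 59.2])) Fx,Fy,Fz cell 11.4 2.1 -3.7 [477.3  55.4  44. ]
```

Request:
move_arm:
  dp:
    - [0.4,-0.7,0.2]
  rotation:
    - [0,0,0]
  hand: [0]

```text
clock: 6.3
eef_pos: [477.7, 54.7, 44.2]
eef_rot: [-3.14, -0.004, 2.101]
wrist_force: [-6.9, 9.9, -2.5]
finger_gap: 8.8
finger_force: 25.0
```

```bash
python3 st.py
```

```text
('cell x 104.4 y 0.8  L 0.948 e -0.168 loop', array([77.7, 59.2])) Fx,Fy,Fz cell 12.0 1.0 -2.5 [477.7  54.7  44.2]
```

```bash
cat > sc.py <<'E'
from path import *
from cell import camera
import sys
c=camera("scene");pickle.dump(c,open(sys.argv[1]+".pkl","wb"))
L,e=float(sys.argv[2]),float(sys.argv[3])
k=latch(L,e+L-.029);l=k["loop"];x0,x1,y0,y1=185,345,100,220
im=cv2.resize(c["image"][y0:y1,x0:x1,::-1],None,fx=5,fy=5,interpolation=cv2.INTER_CUBIC)
for p in (proj(c,Wm(q[:3],[l-[0,20,0],l+[0,20,0],k["handle"],k["bp"]-[0,20,0],(85,-9,67),(77,-9,61)]))-[x0,y0])*5: cv2.drawMarker(im,tuple(int(v) for v in p),(0,0,255),0,12,1)
cv2.imwrite(f"pics/{sys.argv[1]}.png",im)
E
python3 sc.py s2 0.948 -0.168
```

```text
(no output)
```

View pics/s2.png

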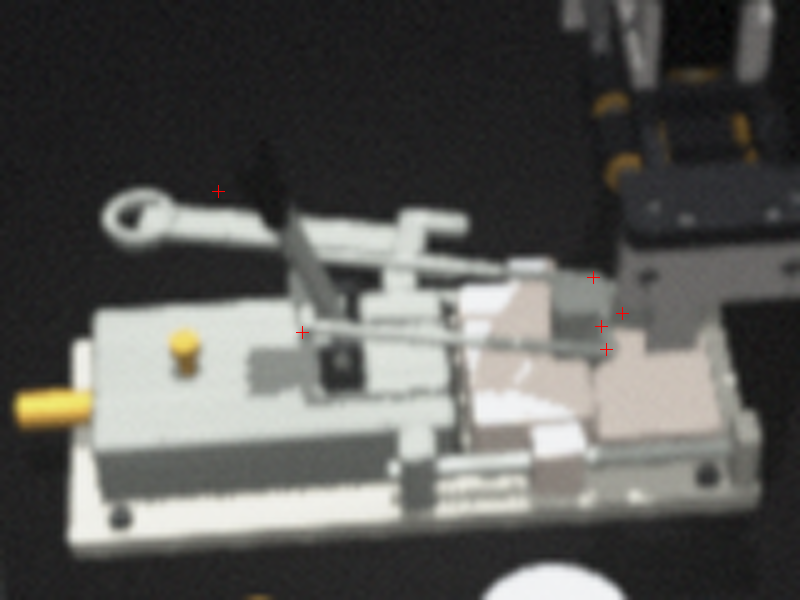

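Run:
```python
from path import *
c=pickle.load(open("s2.pkl","rb"))
for L in (.95,1.0,1.05,1.1,1.15,1.2,1.3):
    k=latch(L,0);e=np.arcsin((59-k["bp"][2])/117.4);k=latch(L,e+L-.029)
    P=np.array([k["handle"],k["handle"]-[0,13,0],k["loop"]-[0,20,0]])
    print(L,k["loop"].round(1),((proj(c,Wm(q[:3],P))-[185,100])*5).round(0).tolist())
```

```text
0.95 [77.7  0.  59. ] [[219.0, 191.0], [220.0, 215.0], [607.0, 350.0]]
1.0 [78.4  0.  59. ] [[229.0, 186.0], [229.0, 210.0], [609.0, 350.0]]
1.05 [79.1  0.  59. ] [[238.0, 181.0], [239.0, 206.0], [610.0, 350.0]]
1.1 [79.8  0.  59. ] [[248.0, 177.0], [249.0, 201.0], [612.0, 350.0]]
1.15 [80.6  0.  59. ] [[259.0, 173.0], [260.0, 197.0], [614.0, 349.0]]
1.2 [81.4  0.  59. ] [[270.0, 169.0], [271.0, 194.0], [617.0, 349.0]]
1.3 [83.2  0.  59. ] [[291.0, 163.0], [293.0, 187.0], [621.0, 349.0]]
```

The scene shows the bar's end at about (610,347), in front of the keeper. The handle at about (275,185) puts the lever near 1.2, so the bar is still some 2–3 mm short of the seat and I keep drawing.

Request:
move_arm:
  dp:
    - [0,0,0]
    - [0.4,-0.7,0.3]
    - [0.4,-0.7,0.3]
  rotation:
    - [0,0,0]
    - [0,0,0]
    - [0,0,0]
  hand: [0,0,0]
  newtons: 40

```text
clock: 6.72
eef_pos: [478.2, 53.5, 44.6]
eef_rot: [-3.139, -0.004, 2.1]
wrist_force: [-7.9, 12.0, -5.3]
finger_gap: 8.5
finger_force: 40.0
```

```bash
python3 st.py
```

```text
('cell x 103.1 y 0.9  L 0.846 e -0.152 loop', array([76.5, 59.2])) Fx,Fy,Fz cell 14.3 0.8 -5.3 [478.2  53.5  44.6]
```

Request:
move_arm:
  dp:
    - [0.4,-0.7,0.3]
  rotation:
    - [0,0,0]
  hand: [0]

```text
clock: 6.85
eef_pos: [478.6, 52.8, 44.9]
eef_rot: [-3.139, -0.004, 2.1]
wrist_force: [-7.7, 11.5, -4.4]
finger_gap: 8.9
finger_force: 40.0
```

```bash
python3 st.py
```

```text
('cell x 102.4 y 0.9  L 0.778 e -0.140 loop', array([75.8, 59.1])) Fx,Fy,Fz cell 13.8 0.9 -4.4 [478.6  52.8  44.9]
```

Request:
move_arm:
  dp:
    - [0.4,-0.6,0.3]
  rotation:
    - [0,0,0]
  hand: [0]

```text
clock: 6.98
eef_pos: [479.0, 52.3, 45.2]
eef_rot: [-3.139, -0.004, 2.1]
wrist_force: [-7.5, 11.9, -5.5]
finger_gap: 8.5
finger_force: 40.0
```

```bash
python3 st.py
cat > lev.py <<'E'
from path import *
from cell import camera
import sys
a=pickle.load(open("s2.pkl","rb"))["image"];c=camera("scene");pickle.dump(c,open(sys.argv[1]+".pkl","wb"));b=c["image"]
g=lambda i,x0,x1,y0,y1:cv2.cvtColor(i,cv2.COLOR_RGB2GRAY)[y0:y1,x0:x1].astype(np.float32)
print("lever patch shift",cv2.phaseCorrelate(g(a,236,256,136,160),g(b,236,256,136,160)))
def flow(pts):
    p=np.array(pts,np.float32)/5+[185,100]
    n,s,e=cv2.calcOpticalFlowPyrLK(a,b,p.astype(np.float32).reshape(-1,1,2),None,winSize=(13,13),maxLevel=1)
    return ((n.reshape(-1,2)-p)*5).round(1).tolist(),s.ravel()
print("flow crop px: handle, lever upper, lever mid, wire end, plate",flow([(280,205),(292,225),(315,265),(600,345),(120,518)]))
E
python3 lev.py s3
```

```text
('cell x 101.7 y 0.9  L 0.708 e -0.128 loop', array([75.1, 59.1])) Fx,Fy,Fz cell 14.1 0.4 -5.5 [479.   52.3  45.2]
lever patch shift ((-1.7651978213459962, 1.384842161446926), 0.4003230253855387)
flow crop px: handle, lever upper, lever mid, wire end, plate ([[-26.8, 0.7], [-26.8, -2.2], [-7.5, 2.6], [-2.5, -0.3], [0.0, 0.0]], array([1, 1, 1, 1, 1], dtype=uint8))
```

Request:
move_arm:
  dp:
    - [0.3,-0.5,0.3]
  rotation:
    - [0,0,0]
  hand: [0]

```text
clock: 7.15
eef_pos: [479.3, 51.8, 45.5]
eef_rot: [-3.139, -0.004, 2.101]
wrist_force: [-7.6, 13.4, -5.1]
finger_gap: 8.9
finger_force: 40.0
```

```bash
python3 st.py;python3 lev.py s4
```

```text
('cell x 101.1 y 0.9  L 0.647 e -0.117 loop', array([74.7, 59.1])) Fx,Fy,Fz cell 15.4 -0.1 -5.1 [479.3  51.8  45.5]
lever patch shift ((-1.6850550295834434, 1.1380285650083355), 0.39598147620757423)
flow crop px: handle, lever upper, lever mid, wire end, plate ([[-31.4, 1.9], [-31.5, -2.3], [-8.5, 3.0], [-2.7, -0.4], [0.0, -0.0]], array([1, 1, 1, 1, 1], dtype=uint8))
```

Request:
move_arm:
  dp:
    - [0.3,-0.5,0.3]
  rotation:
    - [0,0,0]
  hand: [0]

```text
clock: 7.32
eef_pos: [479.4, 51.5, 45.7]
eef_rot: [-3.139, -0.005, 2.101]
wrist_force: [-8.5, 13.5, -5.9]
finger_gap: 8.6
finger_force: 40.0
```

```bash
python3 st.py;python3 lev.py s5
```

```text
('cell x 100.8 y 0.9  L 0.602 e -0.109 loop', array([74.4, 59.1])) Fx,Fy,Fz cell 15.9 0.6 -5.9 [479.4  51.5  45.7]
lever patch shift ((-1.547855904534984, 1.6417172746057371), 0.31439413130283356)
flow crop px: handle, lever upper, lever mid, wire end, plate ([[-34.7, 2.8], [-34.9, -2.6], [-9.8, 3.1], [-2.8, -0.6], [-0.0, -0.0]], array([1, 1, 1, 1, 1], dtype=uint8))
```

Request:
move_arm:
  dp:
    - [0.3,-0.5,0]
  rotation:
    - [0,0,0]
  hand: [0]

```text
clock: 7.5
eef_pos: [479.5, 51.3, 45.6]
eef_rot: [-3.139, -0.006, 2.1]
wrist_force: [-11.2, 18.7, -3.9]
finger_gap: 8.4
finger_force: 40.0
```

```bash
python3 st.py;python3 lev.py s6
```

```text
('cell x 100.6 y 0.9  L 0.582 e -0.106 loop', array([74.2, 59. ])) Fx,Fy,Fz cell 21.8 0.3 -3.9 [479.5  51.3  45.6]
lever patch shift ((-2.1440892073091273, 1.744965791934348), 0.27848785718282065)
flow crop px: handle, lever upper, lever mid, wire end, plate ([[-35.9, 3.4], [-36.1, -2.5], [-10.3, 3.1], [-2.6, -0.5], [-0.0, -0.1]], array([1, 1, 1, 1, 1], dtype=uint8))
```

Request:
move_arm:
  dp:
    - [0.3,-0.5,0]
  rotation:
    - [0,0,0]
  hand: [0]

```text
clock: 7.68
eef_pos: [479.6, 51.2, 45.6]
eef_rot: [-3.138, -0.006, 2.1]
wrist_force: [-11.3, 21.4, -2.3]
finger_gap: 8.5
finger_force: 40.0
```

```bash
python3 st.py;python3 lev.py s7; python3 sc.py s8 1.05 -0.193
```

```text
('cell x 100.4 y 0.9  L 0.556 e -0.102 loop', array([74.1, 58.8])) Fx,Fy,Fz cell 24.2 -0.9 -2.3 [479.6  51.2  45.6]
lever patch shift ((-2.2487533972699545, 1.49762993570031), 0.24771303335825604)
flow crop px: handle, lever upper, lever mid, wire end, plate ([[-37.8, 3.6], [-38.4, -2.6], [-11.2, 3.2], [-3.4, -0.5], [-0.0, -0.0]], array([1, 1, 1, 1, 1], dtype=uint8))
```

View pics/s8.png

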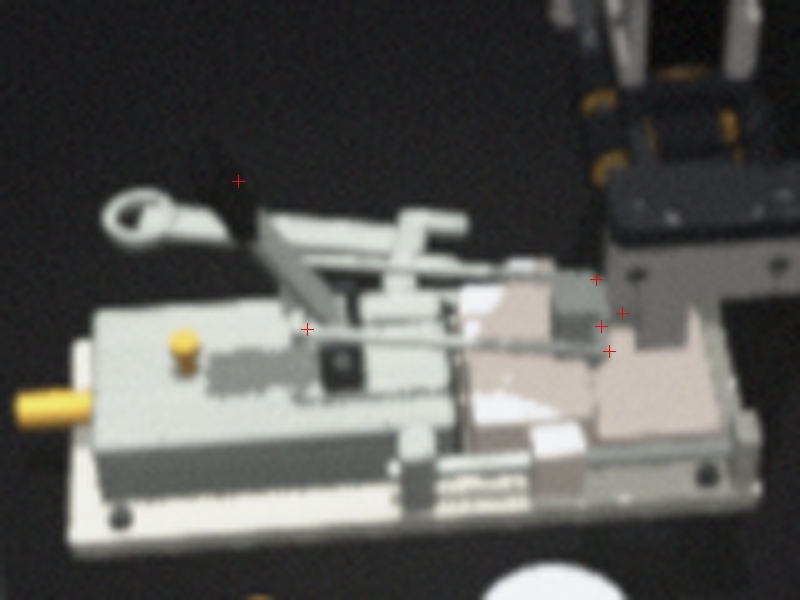

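The bar is against the post: Fx rose to 24 N, about 12 N of it on the keeper, and the lever is near 1.05. The bar's end shows at (608,350). I relax the pull, let go and lift.

Request:
move_arm:
  dp:
    - [-0.3,0.5,0]
    - [0,0,0]
    - [0,0,0]
    - [0,0,0]
    - [0,0,10]
    - [0,0,25]
    - [0,0,35]
    - [0,0,40]
    - [0,0,20]
    - [0,0,0]
  rotation:
    - [0,0,0]
    - [0,0,0]
    - [0,0,0]
    - [0,0,0]
    - [0,0,0]
    - [0,0,0]
    - [0,0,0]
    - [0,0,0]
    - [0,0,0]
    - [0,0,0]
  hand: [0,0.3,0.3,0.3,0.3,0.3,0.3,0.3,0,0]

```text
clock: 9.02
eef_pos: [482.2, 49.4, 178.6]
eef_rot: [3.139, 0.002, 2.101]
wrist_force: [0.1, -0.6, -0.7]
finger_gap: 11.8
finger_force: 0.0
```

```bash
python3 st.py;python3 lev.py s9
```

```text
('cell x 97.5 y -0.5  L 2.515 e 0.795 loop', array([ 78. , 164.9])) Fx,Fy,Fz cell -0.6 0.2 -0.7 [482.2  49.4 178.6]
lever patch shift ((-2.1004115774486536, 1.8490833533593936), 0.22230883240699767)
flow crop px: handle, lever upper, lever mid, wire end, plate ([[-38.2, 3.4], [-38.8, -2.8], [-11.1, 3.2], [-3.5, -0.9], [-0.0, -0.0]], array([1, 1, 1, 1, 1], dtype=uint8))
```

Request:
move_arm:
  dp:
    - [12,-21,0]
    - [18,-31,0]
    - [18,-31,0]
    - [12,-21,0]
    - [5.7,-9.9,0]
    - [0,0,-20]
    - [0,0,-20]
    - [0,0,0]
  rotation:
    - [0,0,0]
    - [0,0,0]
    - [0,0,0]
    - [0,0,0]
    - [0,0,0]
    - [0,0,0]
    - [0,0,0]
    - [0,0,0]
  hand: [0,0,0,0,0,0,0,0]

```text
clock: 10.07
eef_pos: [546.3, -64.0, 135.3]
eef_rot: [-3.139, -0.002, 2.101]
wrist_force: [0.2, -0.6, -0.2]
finger_gap: 0.3
finger_force: 0.0
```

```bash
python3 st.py; python3 lev.py s10
python3 - <<'E'
import numpy as np
from h import *
q=np.load("q2.npy")
# TCP path, back edge 8 mm behind TCP touching face at handle origin
for L in np.arange(1.1,-.01,-.1):
    h=latch(L,0)["handle"];p=Wm(q[:3],(h[0]+8,0,h[2]))[0];print(round(L,2),h.round(1),p.round(1))
E
```

```text
('cell x -32.6 y 1.2  L -1.482 e 1.650 loop', array([-26. , 156.2])) Fx,Fy,Fz cell -0.6 0.1 -0.2 [546.3 -64.  135.3]
lever patch shift ((-3.315901473311156, 2.056786958217927), 0.2391670013467471)
flow crop px: handle, lever upper, lever mid, wire end, plate ([[-34.8, 7.3], [-34.3, -3.5], [-11.2, -0.4], [69.4, -39.4], [-0.0, -0.0]], array([1, 1, 1, 1, 1], dtype=uint8))
1.1 [-53.2   0.  139.2] [553.6 -74.2 139.2]
1.0 [-60.6   0.  135.5] [557.4 -80.7 135.5]
0.9 [-67.7   0.  131.1] [560.9 -86.7 131.1]
0.8 [-74.2   0.  126. ] [564.2 -92.4 126. ]
0.7 [-80.3   0.  120.3] [567.2 -97.6 120.3]
0.6 [-85.7   0.  114. ] [ 569.9 -102.3  114. ]
0.5 [-90.4   0.  107.2] [ 572.3 -106.4  107.2]
0.4 [-94.5   0.   99.9] [ 574.4 -109.9   99.9]
0.3 [-97.8   0.   92.3] [ 576.1 -112.8   92.3]
0.2 [-100.4    0.    84.4] [ 577.3 -115.    84.4]
0.1 [-102.1    0.    76.3] [ 578.2 -116.5   76.3]
-0.0 [-103.    0.   68.] [ 578.7 -117.3   68. ]
```

Request:
move_arm:
  dp:
    - [4,-6,1]
    - [3.5,-5.5,0]
    - [3.5,-5.3,-0.8]
    - [3.5,-6,-4.4]
  rotation:
    - [0,0,0]
    - [0,0,0]
    - [0,0,0]
    - [0,0,0]
  hand: [0,0,0,0]

```text
clock: 10.62
eef_pos: [562.0, -87.5, 132.9]
eef_rot: [3.141, -0.0, 2.101]
wrist_force: [-1.9, 3.1, 2.7]
finger_gap: 0.3
finger_force: 2.6
```

```bash
python3 st.py; python3 lev.py s11
```

```text
('cell x -60.8 y -0.6  L -1.775 e 1.943 loop', array([-52.7, 150.5])) Fx,Fy,Fz cell 3.7 0.1 2.7 [562.  -87.5 132.9]
lever patch shift ((-5.5805654430916025, 6.512924825079953), -0.038241220513979594)
flow crop px: handle, lever upper, lever mid, wire end, plate ([[91.5, 5.4], [-63.2, -8.5], [-43.6, -9.2], [61.8, -44.8], [0.0, 0.1]], array([1, 1, 1, 1, 1], dtype=uint8))
```

Request:
move_arm:
  dp:
    - [1.6,-2.8,-2.5]
    - [1.6,-2.8,-2.6]
    - [1.5,-2.6,-2.8]
    - [1.5,-2.6,-2.9]
    - [1.4,-2.4,-3.1]
    - [1.3,-2.3,-3.2]
    - [1.2,-2.1,-3.4]
    - [1.2,-2,-3.4]
  rotation:
    - [0,0,0]
    - [0,0,0]
    - [0,0,0]
    - [0,0,0]
    - [0,0,0]
    - [0,0,0]
    - [0,0,0]
    - [0,0,0]
  hand: [0,0,0,0,0,0,0,0]

```text
clock: 11.68
eef_pos: [573.7, -107.5, 109.3]
eef_rot: [3.141, 0.002, 2.101]
wrist_force: [-0.4, 0.0, 5.9]
finger_gap: 0.5
finger_force: 2.4
```

```bash
python3 st.py; python3 lev.py s12
```

```text
('cell x -84.1 y -0.6  L -2.120 e 2.288 loop', array([-80.4, 134.3])) Fx,Fy,Fz cell 0.2 0.3 5.9 [ 573.7 -107.5  109.3]
lever patch shift ((1.3525730229429396, 0.9093786563092756), 0.21851795315742492)
flow crop px: handle, lever upper, lever mid, wire end, plate ([[93.2, 5.0], [126.6, -2.5], [134.0, -91.2], [37.3, -50.9], [-0.8, 0.5]], array([1, 1, 1, 1, 1], dtype=uint8))
```

Request:
move_arm:
  dp:
    - [1,-1.8,-3.6]
    - [1.1,-1.7,-3.7]
    - [0.9,-1.5,-3.8]
    - [0.8,-1.4,-3.8]
    - [0.6,-1.1,-3.9]
    - [0.6,-1.1,-4]
  rotation:
    - [0,0,0]
    - [0,0,0]
    - [0,0,0]
    - [0,0,0]
    - [0,0,0]
    - [0,0,0]
  hand: [0,0,0,0,0,0]

```text
clock: 12.48
eef_pos: [578.1, -115.5, 85.6]
eef_rot: [-3.141, -0.0, 2.101]
wrist_force: [1.0, -0.2, 2.3]
finger_gap: 0.9
finger_force: 1.0
```

```bash
python3 st.py; python3 sc.py s13 0.25 -0.02
```

```text
('cell x -93.2 y -0.3  L -2.398 e 2.566 loop', array([-97.6, 115. ])) Fx,Fy,Fz cell -0.7 -0.8 2.3 [ 578.1 -115.5   85.6]
```

View pics/s13.png

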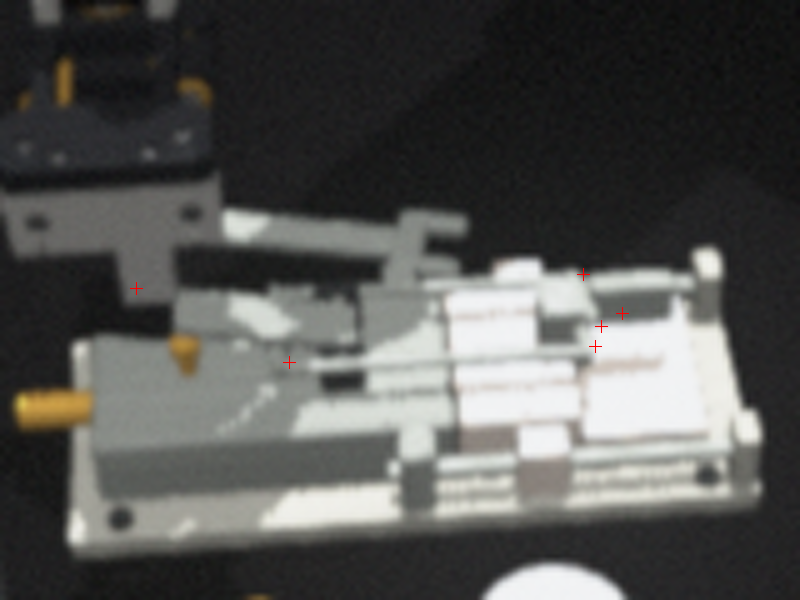

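The bar is still hooked (wire end near (590,347)), the gap has closed at about (445,390), and the fingers are on the handle at about (150,300). Next I press down gently.

Request:
move_arm:
  dp:
    - [1,-1.8,-1.5]
    - [1,-1.8,-1.5]
    - [0.5,-0.9,-1.5]
    - [0,0,-1.5]
  rotation:
    - [0,0,0]
    - [0,0,0]
    - [0,0,0]
    - [0,0,0]
  hand: [0,0,0,0]

```text
clock: 13.02
eef_pos: [580.6, -120.1, 79.9]
eef_rot: [-3.142, 0.0, 2.101]
wrist_force: [-0.1, 0.2, 1.9]
finger_gap: 0.2
finger_force: 0.5
```

Request:
move_arm:
  dp:
    - [0,0,-0.8]
    - [0,0,0]
  rotation:
    - [0,0,0]
    - [0,0,0]
  hand: [0,0]

```text
clock: 13.28
eef_pos: [580.6, -120.0, 79.2]
eef_rot: [3.142, 0.0, 2.101]
wrist_force: [-0.8, 1.3, -0.1]
finger_gap: 0.4
finger_force: 0.2
```

Request:
move_arm:
  dp:
    - [0,0,-0.8]
    - [0,0,0]
  rotation:
    - [0,0,0]
    - [0,0,0]
  hand: [0,0]

```text
clock: 13.52
eef_pos: [580.6, -120.0, 78.4]
eef_rot: [-3.142, 0.0, 2.101]
wrist_force: [0.8, -0.4, 0.8]
finger_gap: 0.5
finger_force: 0.3
```

Request:
move_arm:
  dp:
    - [0,0,-0.7]
    - [0,0,0]
  rotation:
    - [0,0,0]
    - [0,0,0]
  hand: [0,0]

```text
clock: 13.78
eef_pos: [580.6, -120.0, 77.7]
eef_rot: [-3.142, -0.0, 2.101]
wrist_force: [0.4, -0.2, 0.7]
finger_gap: 0.4
finger_force: 0.3
```

Request:
move_arm:
  dp:
    - [0,0,-0.7]
    - [0,0,0]
  rotation:
    - [0,0,0]
    - [0,0,0]
  hand: [0,0]

```text
clock: 14.02
eef_pos: [580.6, -120.0, 77.0]
eef_rot: [-3.142, -0.0, 2.101]
wrist_force: [-0.3, -0.6, 0.2]
finger_gap: 0.3
finger_force: 0.2
```

Request:
move_arm:
  dp:
    - [0,0,-0.7]
    - [0,0,0]
  rotation:
    - [0,0,0]
    - [0,0,0]
  hand: [0,0]

```text
clock: 14.28
eef_pos: [580.6, -120.0, 76.3]
eef_rot: [-3.141, -0.0, 2.101]
wrist_force: [1.0, -0.1, 0.8]
finger_gap: 0.4
finger_force: 0.2
```

Request:
move_arm:
  dp:
    - [0,0,-0.7]
    - [0,0,0]
  rotation:
    - [0,0,0]
    - [0,0,0]
  hand: [0,0]

```text
clock: 14.52
eef_pos: [580.6, -120.0, 75.6]
eef_rot: [-3.141, -0.0, 2.101]
wrist_force: [1.4, 0.2, 0.8]
finger_gap: 0.1
finger_force: 0.1
```

Request:
move_arm:
  dp:
    - [0,0,-0.7]
    - [0,0,0]
  rotation:
    - [0,0,0]
    - [0,0,0]
  hand: [0,0]

```text
clock: 14.78
eef_pos: [580.6, -120.0, 74.9]
eef_rot: [-3.142, -0.0, 2.101]
wrist_force: [-0.4, 0.3, 0.8]
finger_gap: 0.7
finger_force: 0.1
```

Request:
move_arm:
  dp:
    - [0,0,-0.7]
    - [0,0,0]
  rotation:
    - [0,0,0]
    - [0,0,0]
  hand: [0,0]

```text
clock: 15.02
eef_pos: [580.6, -120.0, 74.2]
eef_rot: [-3.142, -0.0, 2.101]
wrist_force: [-0.1, -0.3, 0.1]
finger_gap: 0.2
finger_force: 0.1
```

Request:
move_arm:
  dp:
    - [0,0,-0.7]
    - [0,0,0]
  rotation:
    - [0,0,0]
    - [0,0,0]
  hand: [0,0]

```text
clock: 15.28
eef_pos: [580.6, -120.0, 73.5]
eef_rot: [-3.141, -0.0, 2.101]
wrist_force: [0.6, 0.1, 0.1]
finger_gap: 0.6
finger_force: 0.1
```

Request:
move_arm:
  dp:
    - [0,0,-0.7]
    - [0,0,0]
  rotation:
    - [0,0,0]
    - [0,0,0]
  hand: [0,0]

```text
clock: 15.52
eef_pos: [580.6, -120.0, 72.8]
eef_rot: [-3.142, -0.0, 2.101]
wrist_force: [-0.5, -0.5, 1.0]
finger_gap: 0.6
finger_force: 0.0
```

Request:
move_arm:
  dp:
    - [0,0,-0.7]
    - [0,0,0]
  rotation:
    - [0,0,0]
    - [0,0,0]
  hand: [0,0]

```text
clock: 15.78
eef_pos: [580.6, -120.0, 72.1]
eef_rot: [-3.142, -0.0, 2.101]
wrist_force: [0.5, -0.5, -0.3]
finger_gap: 0.5
finger_force: 0.0
```

Request:
move_arm:
  dp:
    - [0,0,-0.6]
    - [0,0,0]
  rotation:
    - [0,0,0]
    - [0,0,0]
  hand: [0,0]

```text
clock: 16.02
eef_pos: [580.6, -120.0, 71.5]
eef_rot: [-3.142, -0.0, 2.101]
wrist_force: [-0.0, 0.1, 0.4]
finger_gap: 0.2
finger_force: 0.0
```

Request:
move_arm:
  dp:
    - [0,0,-0.6]
    - [0,0,0]
  rotation:
    - [0,0,0]
    - [0,0,0]
  hand: [0,0]

```text
clock: 16.27
eef_pos: [580.6, -120.0, 70.9]
eef_rot: [-3.142, -0.0, 2.101]
wrist_force: [0.8, 0.1, -0.8]
finger_gap: 0.6
finger_force: 0.0
```

Request:
move_arm:
  dp:
    - [0,0,-0.6]
    - [0,0,0]
  rotation:
    - [0,0,0]
    - [0,0,0]
  hand: [0,0]

```text
clock: 16.52
eef_pos: [580.6, -120.0, 70.3]
eef_rot: [-3.142, -0.0, 2.101]
wrist_force: [-0.8, 0.2, 0.0]
finger_gap: 0.6
finger_force: 0.0
```

Run:
```python
from path import *
from cell import camera
a=pickle.load(open("s13.pkl","rb"))["image"];c=camera("scene");b=c["image"];pickle.dump(c,open("s14.pkl","wb"))
p=np.array([(245,320),(320,310),(340,330),(440,362),(560,300),(150,290)],np.float32)/5+[185,100]
n,s,e=cv2.calcOpticalFlowPyrLK(a,b,p.astype(np.float32).reshape(-1,1,2),None,winSize=(11,11),maxLevel=1)
print(((n.reshape(-1,2)-p)*5).round(1).tolist())
```

```text
[[-10.7, 13.6], [-1.5, 3.1], [0.5, 3.9], [1.9, 1.8], [1.4, -0.0], [-2.1, 29.2]]
```

Request:
move_arm:
  dp:
    - [0,0,-0.6]
    - [0,0,0]
  rotation:
    - [0,0,0]
    - [0,0,0]
  hand: [0,0]

```text
clock: 16.82
eef_pos: [580.6, -120.0, 69.8]
eef_rot: [3.142, 0.0, 2.101]
wrist_force: [0.5, -0.2, 0.7]
finger_gap: 0.1
finger_force: 0.0
```

Request:
move_arm:
  dp:
    - [0,0,-0.6]
    - [0,0,0]
  rotation:
    - [0,0,0]
    - [0,0,0]
  hand: [0,0]

```text
clock: 17.08
eef_pos: [580.7, -120.0, 69.5]
eef_rot: [3.141, 0.0, 2.101]
wrist_force: [-2.3, -0.9, 4.9]
finger_gap: 0.3
finger_force: 2.3
```

Request:
move_arm:
  dp:
    - [0,0,-0.6]
    - [0,0,0]
  rotation:
    - [0,0,0]
    - [0,0,0]
  hand: [0,0]

```text
clock: 17.32
eef_pos: [580.7, -120.0, 69.4]
eef_rot: [3.141, 0.0, 2.101]
wrist_force: [-3.3, 1.3, 10.2]
finger_gap: 0.5
finger_force: 5.0
```

Run:
```python
from path import *
from cell import camera
for L in (.25,.15,.1,.05,0): 
    c=pickle.load(open("s14.pkl","rb"));h=latch(L,0)["handle"];u=(latch(L,0)["pivot"]-h)
    print(L,((proj(c,Wm(q[:3],[h,h+u*.2-[0,13,0]]))-[185,100])*5).round(0).tolist())
c=camera("scene");im=c["image"][100:220,185:345,::-1];im=cv2.resize(im,None,fx=5,fy=5,interpolation=cv2.INTER_CUBIC)
im2=cv2.resize(pickle.load(open("s13.pkl","rb"))["image"][100:220,185:345,::-1],None,fx=5,fy=5,interpolation=cv2.INTER_CUBIC)
o=np.vstack([im2[220:460,60:560],im[220:460,60:560]]);o=cv2.convertScaleAbs(o,alpha=1.8,beta=10)
cv2.imwrite("pics/s15.png",cv2.resize(o,None,fx=1.25,fy=1.25))
```

```text
0.25 [[137.0, 288.0], [181.0, 319.0]]
0.15 [[134.0, 304.0], [178.0, 332.0]]
0.1 [[133.0, 312.0], [177.0, 338.0]]
0.05 [[133.0, 320.0], [177.0, 344.0]]
0 [[133.0, 328.0], [177.0, 351.0]]
```

View pics/s15.png

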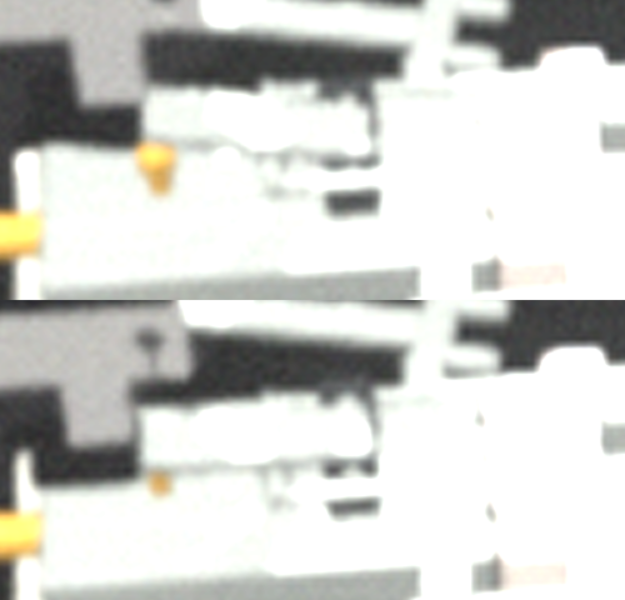

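The lever lies on the stop screw (about (160,480) in the lower half), and the force climbs about 9 N per mm at TCP z ≈ 69.5. I press to about 15 N and hold.

Request:
move_arm:
  dp:
    - [0,0,-0.3]
    - [0,0,-0.3]
    - [0,0,0]
    - [0,0,0]
    - [0,0,0]
  rotation:
    - [0,0,0]
    - [0,0,0]
    - [0,0,0]
    - [0,0,0]
    - [0,0,0]
  hand: [0,0,0,0,0]

```text
clock: 18.0
eef_pos: [580.8, -120.1, 69.3]
eef_rot: [3.141, 0.001, 2.101]
wrist_force: [-6.4, 1.9, 14.7]
finger_gap: 0.2
finger_force: 7.6
```

Request:
move_arm:
  dp:
    - [0,0,0]
    - [0,0,0]
  rotation:
    - [0,0,0]
    - [0,0,0]
  hand: [0,0]

```text
clock: 18.25
eef_pos: [580.7, -120.1, 69.2]
eef_rot: [3.141, 0.001, 2.101]
wrist_force: [-6.4, 1.6, 14.8]
finger_gap: 0.7
finger_force: 7.6
```

Request:
move_arm:
  dp:
    - [0,0,1]
    - [0,0,3]
    - [0,0,15]
    - [0,0,30]
    - [0,0,30]
    - [0,0,20]
    - [0,0,0]
    - [0,0,0]
  rotation:
    - [0,0,0]
    - [0,0,0]
    - [0,0,0]
    - [0,0,0]
    - [0,0,0]
    - [0,0,0]
    - [0,0,0]
    - [0,0,0]
  hand: [0,0,0,0,0,0,0,0]

```text
clock: 19.25
eef_pos: [580.3, -119.9, 166.3]
eef_rot: [-3.141, -0.001, 2.101]
wrist_force: [-0.7, 0.0, -1.4]
finger_gap: 0.4
finger_force: 0.0
```

Run:
```python
from path import *
from cell import camera
a=pickle.load(open("d0.pkl","rb"))["scene"]["image"];m=pickle.load(open("s14.pkl","rb"))["image"];c=camera("scene");b=c["image"]
def fl(a,b,pts):
    p=np.array(pts,np.float32)/5+[185,100]
    n,s,e=cv2.calcOpticalFlowPyrLK(a,b,p.astype(np.float32).reshape(-1,1,2),None,winSize=(11,11),maxLevel=1);return ((n.reshape(-1,2)-p)*5).round(1).tolist()
print("white half since start",fl(a,b,[(555,440),(530,265)]),"lever/wire since pressing",fl(m,b,[(245,320),(320,310),(440,362),(590,350)]))
print("5 mm in px",((proj(c,Wm(q[:3],[(60,-45,40),(55,-45,40)])))*5).round(1))
```

```text
white half since start [[-13.4, 1.4], [-12.5, 0.9]] lever/wire since pressing [[-7.5, 0.2], [-0.1, -0.0], [0.1, 0.1], [0.1, 0.1]]
5 mm in px [[1492.2  934.3]
 [1479.3  935.2]]
```

The white half has moved 13 px, which is 5 mm, and the latch has held since I let go. I'm handing in.

```bash
python3 -c "
from cell import manip
print(manip.sign_off())"
```

```text
the job is handed in; nothing more can be done
None
```

The test cell is latched and handed in: the bar is hooked under the keeper, the lever was pressed onto its stop at about 15–16 N, the white half is drawn in about 5 mm and it holds without the arm; the hand-in reported no verdict.

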